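# Dress the can row back against the shelf stop

## Task

Pick up the aluminium straightedge by its wooden grip and use its blade, not the fingers, to push the four loose cans on the low steel shelf back into one straight row, every can square and snug against the steel stop bar; give the whole row one light press of about 10 N against the bar, never more than 20 N. Then lay the straightedge flat on the table, off the shelf, and leave the bottle, the carton and the brush where they are.

Things in the scene. Friction and masses are not known exactly. Their poses are not given: they have to be found in the camera images.
- shelf: Beige folded-steel shelf board lying on the table, fixed: 200 mm deep (its x) x 440 mm wide (its y) x 30 mm high. Origin at the centre of its underside; its top is at z = 30 mm. Its +x points away from the robot, towards the stop bar. Sliding all four cans along it takes about 2 to 6 N.
- stop: Rigid steel stop bar fixed on the shelf's top, 280 mm long (its y), 12 mm thick, 30 mm high. Origin at the foot of the middle of its FRONT face (the face towards the robot, x = 0; the bar fills x = 0 to 12 mm), level with the shelf's top; same axes as the shelf, 80 mm beyond the shelf's centre. The bar does not give: a millimetre too far is a large force.
- stop_left (a point): Upper left (+y) end of the stop bar's front face, 140 mm from its middle, 30 mm above the shelf's top.
- stop_right (a point): Upper right (-y) end of the stop bar's front face, 140 mm from its middle, 30 mm above the shelf's top.
- can0: Leftmost (+y) of four alike loose oblong metal cans, 0.11 to 0.22 kg, paper band, round grey cap 14 mm high: body 42 mm deep (its x) x 48 mm wide (its y) x 80 mm high. Origin at the centre of its underside. Starts 10 to 60 mm short of the stop bar, turned up to 0.3 rad; home with its back face flat on the bar, its centre 21 mm in front of the bar's front face.
- can1: Second from the left of four alike loose oblong metal cans, 0.11 to 0.22 kg, paper band, round grey cap 14 mm high: body 42 mm deep (its x) x 48 mm wide (its y) x 80 mm high. Origin at the centre of its underside. Starts 10 to 60 mm short of the stop bar, turned up to 0.3 rad; home with its back face flat on the bar, its centre 21 mm in front of the bar's front face.
- can2: Third from the left of four alike loose oblong metal cans, 0.11 to 0.22 kg, paper band, round grey cap 14 mm high: body 42 mm deep (its x) x 48 mm wide (its y) x 80 mm high. Origin at the centre of its underside. Starts 10 to 60 mm short of the stop bar, turned up to 0.3 rad; home with its back face flat on the bar, its centre 21 mm in front of the bar's front face.
- can3: Rightmost (-y) of four alike loose oblong metal cans, 0.11 to 0.22 kg, paper band, round grey cap 14 mm high: body 42 mm deep (its x) x 48 mm wide (its y) x 80 mm high. Origin at the centre of its underside. Starts 10 to 60 mm short of the stop bar, turned up to 0.3 rad; home with its back face flat on the bar, its centre 21 mm in front of the bar's front face.
- straightedge: Loose 0.25 kg straightedge on the table left or right of the shelf. Foot plate 66 x 140 x 5 mm with a wooden grip rib, 16 mm thick (x), 80 mm long (y), top 50 mm above the underside. In front (+x) a stiff clamped blade, 270 mm long (y), 6 mm thick, 28 mm high; its pushing face is 60 to 80 mm ahead of the rib's centre, set anew each time, not measured. Origin: underside, below the rib's middle.
- spray: White round bottle with a green cap, 46 mm wide, 130 mm high, standing on the shelf beyond the row's left or right end, about 185 mm from the shelf's centre line; not to be moved. Origin at the centre of its underside.
- carton: Cardboard carton 70 x 40 x 110 mm standing on the shelf beyond the row's other end, about 185 mm from the centre line; not to be moved. Origin at the centre of its underside.
- brush: Hand brush about 240 mm long lying on the table on the side of the shelf where the straightedge is not; not to be moved.

How it is judged:
By the outcome, as a careful person would: the job done as asked, in the order asked, and still so for the second after the job is handed in, with the robot touching nothing.
It also fails if it takes over 64 s, if anything falls off the work surface, if the arm or the gripper's body presses on something with over 40 N, if the wrist force passes 120 N, or if a joint passes its speed limit or range.

## Robot

A 6-joint arm with a two-finger parallel gripper is mounted at the origin on the work surface. World frame = base frame: x ahead of the robot, y to its left, z up, the work surface at z = 0. Lengths are in m, angles in rad, forces in N, time in s.
With the tool pointing down it reaches from about 0.35 to 0.975 m from the base axis. Payload 4.9 kg.
Tool frame: the origin (TCP) lies at the very end of the fingers, on their centre line; the grasp point (between the pads) lies 19 mm behind it; z points along the fingers, y is the line along which they close (so a half turn about z gives the same grasp; the last joint's range is limited). The gripper opens to 85 mm and grips with 20 to 120 N. Pads are 22 mm wide; open, the fingers measure 114 mm over their backs; the gripper's body (76 mm by 85 mm) begins 54 mm behind the grasp point. The pads swing forward as they close: fully open they stand 13 mm farther back than shut.
Start: joints at [-1.296, 0.053, 1.613, -0, 1.476, -0.119], TCP at [0.24, -0.577, 0.231] pointing down, gripper open.
Joint ranges: [-3.01, 3.01], [-1.01, 2.22], [0.06, 2.58], [-1.02, 4.17], [0.09, 2.62], [-3.14, 3.14]. Speed limits (rad/s): [2.57, 2.57, 3.14, 3.14, 3.14, 3.14].

## Interface

Orientations are given as a unit quaternion [w, x, y, z].
In Python, from plant import state, optics, ticket, nets gives the robot as it stands. The module is installed in compiled form; this text tells all that it offers.
- The arm moves only by the shell command python3 -m inch 'ROWS' [OPENING]. ROWS is JSON, a list of rows, each an object of numbers: "dx", "dy", "dz": the shift along the tool's x, y, z as a fraction of full scale; "rx", "ry", "rz": the turn, a rotation vector about the tool's x, y, z as a fraction of full scale. In form: [{"dx": .., "dy": .., "dz": .., "rx": .., "ry": .., "rz": ..}, ...]. A call has 1 to 5 rows; each row is the pose to reach, as a shift and turn from the pose commanded when the call began, along the tool's axes at that moment; what a row does not reach only later rows make up. Full scale, the value 1, is 0.8 m for a shift and 1.5 rad for a turn. A row lasts 1/10 s, in which the tool goes at most 50 mm and 8.59 degrees, less where a joint would pass 70% of its speed; a pose out of reach is approached as far as the arm can. A call with a number of a shift or a turn outside -1 to 1 is refused whole. A call with a gripper value outside its range is refused whole. OPENING is the opening, from -1 (shut) to 1 (fully open), set as the call begins (- or left out, the last holds). The fingers move at their own pace and stop on an object; the grip force is fixed at half the most. Time passes only in rows, so rows that repeat a pose let the fingers close. It gives the time, the measured TCP pose, the force, the opening and the grip force at its end, in the units of the state.
- state(): the state, without advancing time (a new reading comes with each control period).
- optics.grab_frame(name): name is "scene" or "top" or "wrist"; returns the picture (420x560x3 uint8, red, green, blue); there is no depth.
- optics.camera_info(name): a dict with "fx", "fy", "cx", "cy" (pixels), "R" (3x3) and "t" (3): a world point X has camera coordinates R X + t. Camera axes: x right, y down, z forward; pixel columns grow to the right and rows downward; lengths in m; the calibration is good to about 2 mm. The wrist camera is an equidistant fisheye: a pixel r from the principal point sees the ray r / f radians off the axis. A picture is of the moment at which its call begins: read the wrist's pose just before it. camera_info takes no time and is no camera call; for the wrist camera it gives the pose at the moment of the call.
- ticket.job_done(): hands the job in; it is judged then, once.
Trained networks look in the newest picture that a camera, given by its name, has taken for a name from the list of things; names that differ only in an ending like _2 or _b are one class to them, and where a whole thing is asked for, a point or a joint stands for the part that bears it (a point fixed in the world has none). Each returns a list of dicts, best first, with "confidence" (0 to 1); they miss things now and then, are a little off and sometimes report something else, mostly with a low value. They report only what shows in the picture. A call takes as long as a camera call.
- nets.boxes_of(camera, name): "bbox" ([centre column, centre row, width, height] in pixels, round what is visible of it).
- nets.outline_of(camera, name): "pixels" (420x560 bool, what is visible of it) and "bbox" ([centre column, centre row, width, height] in pixels, round what is visible of it).
The state is a dict: "time": time; "joint_pos": joint angles; "joint_vel": joint speeds; "joint_efforts": joint torques, N m; "tool_pos": TCP position; "tool_rot": TCP orientation; "contact_force": force on the tool from outside, world axes, zero at the start; "ft_torque": the same for the moment, N m; "gripper_width": opening from 0.0 (shut) to 1.0 (fully open); "grasp_force": force on a finger pad.
Only numpy, scipy, OpenCV 4.12 (cv2) and the standard library are available. Lean on these libraries where they do the work, as an engineer would, in place of code of your own. Each camera call takes 0.05 s, during which the arm holds its last target. There are 200 camera calls.

## Working session

There is one attempt and no reset: what is moved stays moved. The work goes in short steps, Python scripts to look and compute and a shell command to move; the robot and the scene stay as the last step left them, time stands still between calls to the robot, and variables do not carry over. Pictures are saved under pics/ and viewed, at most 10 in all, crops included, and the job is handed in when it is done.

```bash
mkdir -p pics
python3 - <<'E'
from plant import state, optics, ticket, nets
import cv2, numpy as np
s=state(); print({k:np.round(v,3).tolist() for k,v in s.items()})
ims=[]
for n in ("scene","top"):
    im=optics.grab_frame(n); ims.append(im); c=optics.camera_info(n); print(n,{k:np.round(v,3).tolist() for k,v in c.items()})
    cv2.imwrite(f"pics/{n}0.png",im[:,:,::-1])
E
```

```text
{'time': 0.0, 'joint_pos': [-1.296, 0.053, 1.614, 0.0, 1.476, -0.119], 'joint_vel': [-0.0, -0.0, -0.0, -0.001, -0.0, -0.0], 'joint_efforts': [0.002, -39.368, -37.017, -0.0, 0.007, -0.0], 'tool_pos': [0.24, -0.577, 0.23], 'tool_rot': [-0.001, 0.981, 0.196, -0.0], 'contact_force': [0.253, -0.373, 0.541], 'ft_torque': [-0.05, -0.064, 0.025], 'grasp_force': 0.0, 'gripper_width': 1.001}
scene {'fx': 451.239, 'fy': 451.239, 'cx': 278.042, 'cy': 215.437, 'R': [[0.114, 0.993, -0.015], [0.796, -0.1, -0.597], [-0.594, 0.055, -0.802]], 't': [-0.038, -0.404, 1.56]}
top {'fx': 479.332, 'fy': 479.332, 'cx': 281.312, 'cy': 211.315, 'R': [[-0.021, -1.0, -0.012], [-0.991, 0.022, -0.135], [0.135, 0.01, -0.991]], 't': [0.005, 0.567, 1.167]}
```

View pics/scene0.png

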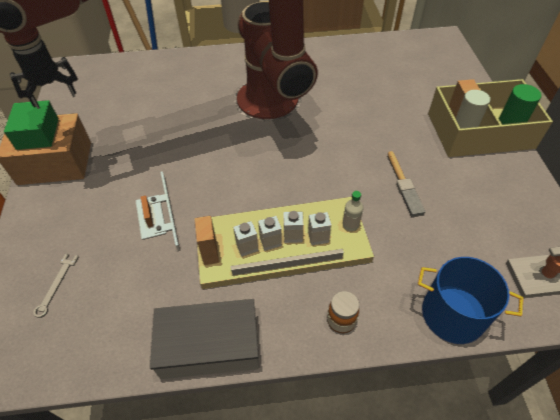

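View pics/top0.png

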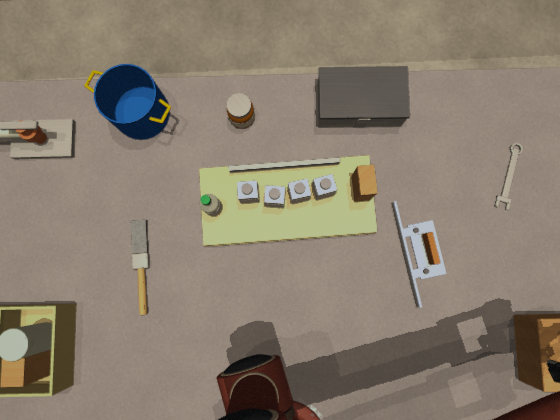

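The scene view shows the straightedge left of the shelf around (158,210), and the brush at right (405,185). In the top view, the straightedge is at (425,250) with its blade on the +y side from (396,203) to (419,304). The cans are at (248,190), (275,195), (300,190) and (325,185), with the bar from (230,168) to (340,161). The carton is at (366,182) and the bottle at (209,205).

```bash
cat > h.py <<'E'
from plant import state, optics, ticket, nets
import cv2, numpy as np
def ray(cam,px):
    c=optics.camera_info(cam); R=np.array(c["R"]);t=np.array(c["t"])
    px=np.atleast_2d(px).astype(float)
    d=np.c_[(px[:,0]-c["cx"])/c["fx"],(px[:,1]-c["cy"])/c["fy"],np.ones(len(px))]@R
    return -R.T@t,d
def onz(cam,px,z):
    o,d=ray(cam,px); return (o+d*((z-o[2])/d[:,2])[:,None])[:,:2]
def proj(cam,X):
    c=optics.camera_info(cam); p=np.atleast_2d(X)@np.array(c["R"]).T+np.array(c["t"])
    return np.c_[p[:,0]/p[:,2]*c["fx"]+c["cx"],p[:,1]/p[:,2]*c["fy"]+c["cy"]]
def mask(cam,name):
    r=nets.outline_of(cam,name); return r
def rect(cam,px_mask,z):
    ys,xs=np.nonzero(px_mask); P=onz(cam,np.c_[xs,ys],z).astype(np.float32)*1000
    return cv2.minAreaRect(P),P
E
python3 - <<'E'
from h import *
for cam in("top","scene"):
    optics.grab_frame(cam)
    for n,z in(("shelf",.03),("stop",.06),("straightedge",.02),("can0",.11),("carton",.14),("spray",.13)):
        for r in mask(cam,n)[:5]:
            if r["confidence"]<.3: continue
            q,P=rect(cam,r["pixels"],z); print(cam,n,round(r["confidence"],2),np.round(r["bbox"],0),[np.round(v,1) for v in q],np.round(P.mean(0),1))
            np.save(f"m_{cam}_{n}.npy",r["pixels"]) if n[:3]!="can" else 0
E
```

```text
top shelf 0.65 [211. 206.  22.  23.] [array([588.8, 171.6]), array([60.4, 46.6]), np.float64(44.2)] [588.8 171.9]
top shelf 0.58 [288. 201. 178.  92.] [array([595.2, -22.8]), array([204.7, 439.8]), np.float64(3.2)] [588.4 -16. ]
top stop 0.87 [286. 166. 110.  10.] [array([680. , -18.2]), array([ 18.8, 273.6]), np.float64(3.1)] [680.4 -22.1]
top straightedge 0.97 [420. 256.  53. 106.] [array([ 461.9, -357.9]), array([269.7,  92.8]), np.float64(10.7)] [ 460.7 -354.9]
top can0 0.96 [324. 187.  22.  24.] [array([ 613.7, -111.1]), array([53.9, 55.6]), np.float64(14.8)] [ 613.6 -111. ]
top can0 0.95 [274. 199.  19.  25.] [array([592.9,   7.5]), array([49.2, 52.6]), np.float64(84.5)] [593.    7.3]
top can0 0.81 [298. 193.  30.  30.] [array([604.4, -51.9]), array([54.8, 53.6]), np.float64(10.2)] [604.4 -52. ]
top can0 0.68 [250. 193.  25.  24.] [array([605.7,  70. ]), array([54.9, 50.7]), np.float64(4.8)] [605.9  69.3]
top carton 0.79 [363. 186.  32.  38.] [array([ 614.6, -200. ]), array([84.7, 57.9]), np.float64(4.3)] [ 614.  -200.7]
top spray 0.57 [212. 206.  20.  21.] [array([573.4, 156.9
[... 778 characters left out ...]
ene can0 0.97 [270. 235.  25.  36.] [array([635.9, -51.5]), array([54.3, 96. ]), np.float64(86.9)] [635.5 -51.1]
scene can0 0.92 [320. 228.  22.  31.] [array([636.7,  69.1]), array([56.2, 93.1]), np.float64(81.2)] [636.3  68.4]
scene can0 0.82 [294. 228.  18.  30.] [array([622.9,   6.1]), array([48.3, 93.2]), np.float64(81.6)] [623.7   6. ]
scene can0 0.64 [247. 240.  27.  32.] [array([ 644.4, -110.5]), array([96.4, 55.1]), np.float64(1.5)] [ 644.1 -110.6]
scene carton 0.67 [208. 238.  18.  52.] [array([ 655.9, -201.1]), array([135.8,  43.6]), np.float64(7.4)] [ 657.6 -200.7]
scene spray 0.59 [353. 212.  22.  41.] [array([606.3, 158.1]), array([ 42.8, 122.3]), np.float64(69.6)] [611.7 155.4]
```

Run:
```python
import cv2
im=cv2.imread("pics/top0.png")
a=cv2.resize(im[140:310,190:460],None,fx=2.95,fy=2.95,interpolation=cv2.INTER_CUBIC)
cv2.imwrite("pics/top0c.png",a)
```

```text
(no output)
```

View pics/top0c.png

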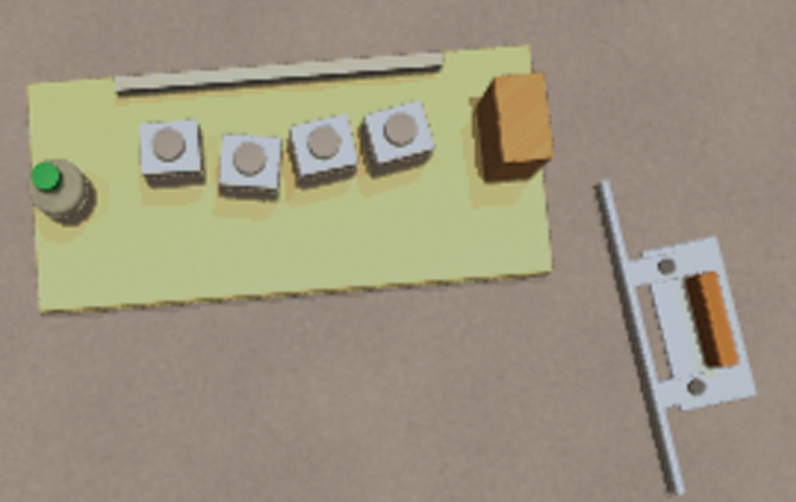

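The crop confirms the layout. The bar's right end is farther in +x, so shelf yaw is about +3.1°, and the straightedge's blade faces +y at a heading of about 101°. The rib's top face is near (433,248) in the full picture. I'll locate the rib precisely next.

Run:
```python
from h import *
a=np.radians(100.8); ex=np.array([np.cos(a),np.sin(a)]); ey=np.array([-ex[1],ex[0]])
for cam in("top","scene"):
    im=cv2.imread(f"pics/{cam}0.png"); hsv=cv2.cvtColor(im,cv2.COLOR_BGR2HSV)
    m=np.load(f"m_{cam}_straightedge.npy"); m=cv2.dilate(m.astype(np.uint8),np.ones((3,3)))>0
    rib=m&(hsv[...,1]>130)
    v=hsv[...,2]; print(cam,rib.sum(),np.percentile(v[rib],[10,30,50,70,90]))
    for thr in (0,150,180):
        k=rib&(v>thr)
        if k.sum()<10: continue
        q,P=rect(cam,k,.05); print(thr,k.sum(),[np.round(x,1) for x in q],P.mean(0))
    q,P=rect(cam,m&~rib,.028); 
    s=P@np.c_[ex,ey]; print("ext",np.percentile(s,[0,1,99,100],axis=0).round(1).tolist())
    bl=s[(s[:,0]>s[:,0].max()-14)]; 
# stop face: project model of stop, compare
```

```text
top 319 [ 55.  58. 155. 177. 179.]
0 319 [array([ 465.8, -372.2]), array([76.9, 24.6]), np.float64(10.5)] [ 465.81976 -372.3405 ]
150 163 [array([ 466.8, -378.1]), array([76.8, 12.6]), np.float64(10.5)] [ 466.11746 -378.46384]
ext [[-485.0, -523.7], [-483.2, -515.1], [-387.5, -257.7], [-386.6, -249.9]]
scene 167 [ 71. 121. 173. 178. 181.]
0 167 [array([ 479.7, -372.6]), array([106.4,  16.4]), np.float64(10.8)] [ 479.66852 -372.69818]
150 101 [array([ 465.6, -377.6]), array([76.8, 11.8]), np.float64(10.8)] [ 466.03085 -377.56757]
180 31 [array([ 462.1, -382.2]), array([67. ,  5.4]), np.float64(3.7)] [ 451.647  -382.8922]
ext [[-485.7, -536.1], [-484.2, -523.9], [-389.2, -272.7], [-388.1, -258.0]]
```

```bash
python3 -m inch '[{"dx":0.3,"dy":-0.1,"rz":-0.5},{"dx":0.3,"dy":-0.1,"rz":-0.5},{"dx":0.3,"dy":-0.1,"rz":-0.5},{"dx":0.3,"dy":-0.1,"rz":-0.5},{"dx":0.3,"dy":-0.1,"rz":-0.5}]' 0.1
python3 -m inch '[{"rz":-0.5},{"rz":-0.5},{"rz":-0.5},{"rz":-0.5},{"rz":-0.5}]'
python3 -m inch '[{"rz":-0.5},{"rz":-0.5},{"rz":-0.5},{"rz":-0.5},{"rz":-0.5}]'
cat >> h.py <<'E'
def goto(x,y,z,yaw):
    from scipy.spatial.transform import Rotation as Ro
    s=state(); w,a,b,c=s["tool_rot"]; R=Ro.from_quat([a,b,c,w]); p=np.array(s["tool_pos"])
    T=Ro.from_euler("z",yaw,degrees=True)*Ro.from_euler("x",180,degrees=True)
    print("t",round(s["time"],2),"p",np.round(p,4),"yaw",round(np.degrees(np.arctan2(*R.as_matrix()[[1,0],0])),2),"F",np.round(s["contact_force"],2),"w",round(s["gripper_width"],3),"j6",round(s["joint_pos"][5],2))
    d=R.inv().apply(np.array([x,y,z])-p)/.8; r=(R.inv()*T).as_rotvec()/1.5
    print("dx,dy,dz",np.round(d,4),"r",np.round(r,4))
E
python3 -c "
from h import *
goto(.466,-.378,.15,190.7)"
```

```text
t 0.8 p [ 0.2398 -0.5771  0.2313] yaw 22.56 F [-1.76  0.28  0.56] w 0.998 j6 -0.12
dx,dy,dz [ 0.3566 -0.1214  0.1016] r [-0.     -0.     -1.9564]validation failed for argument at $[0]...
validation failed for argument at $[0]...
validation failed for argument at $[0]...
```

```bash
python3 -m inch '[{"dx":0.3,"dy":-0.1,"dz":0,"rx":0,"ry":0,"rz":-0.5},{"dx":0.3,"dy":-0.1,"dz":0,"rx":0,"ry":0,"rz":-0.5},{"dx":0.3,"dy":-0.1,"dz":0,"rx":0,"ry":0,"rz":-0.5},{"dx":0.3,"dy":-0.1,"dz":0,"rx":0,"ry":0,"rz":-0.5},{"dx":0.3,"dy":-0.1,"dz":0,"rx":0,"ry":0,"rz":-0.5}]' 0.1
```

```text
time: 1.3
tool_pos: [0.4298, -0.4117, 0.2316]
tool_rot: [0.0, 0.839, 0.544, 0.0]
contact_force: [0.7, -0.6, -0.8]
gripper_width: 0.554
grasp_force: 0.0
```

```bash
python3 -m inch '[{"dx":0,"dy":0,"dz":0,"rx":0,"ry":0,"rz":-0.5},{"dx":0,"dy":0,"dz":0,"rx":0,"ry":0,"rz":-0.5},{"dx":0,"dy":0,"dz":0,"rx":0,"ry":0,"rz":-0.5},{"dx":0,"dy":0,"dz":0,"rx":0,"ry":0,"rz":-0.5},{"dx":0,"dy":0,"dz":0,"rx":0,"ry":0,"rz":-0.5}]' >/dev/null
python3 -m inch '[{"dx":0,"dy":0,"dz":0,"rx":0,"ry":0,"rz":-0.5},{"dx":0,"dy":0,"dz":0,"rx":0,"ry":0,"rz":-0.5},{"dx":0,"dy":0,"dz":0,"rx":0,"ry":0,"rz":-0.5},{"dx":0,"dy":0,"dz":0,"rx":0,"ry":0,"rz":-0.5},{"dx":0,"dy":0,"dz":0,"rx":0,"ry":0,"rz":-0.5}]' >/dev/null
python3 -c "
from h import *
goto(.466,-.378,.12,190.7)"
```

```text
t 2.3 p [ 0.4285 -0.4131  0.2314] yaw 151.83 F [-0.09  0.45  0.13] w 0.55 j6 -1.97
dx,dy,dz [-0.0206  0.0609  0.1392] r [-0.      0.     -0.4522]
```

```bash
python3 -m inch '[{"dx":-0.0206,"dy":0.0609,"dz":0.139,"rx":0,"ry":0,"rz":-0.452},{"dx":-0.0206,"dy":0.0609,"dz":0.139,"rx":0,"ry":0,"rz":-0.452},{"dx":-0.0206,"dy":0.0609,"dz":0.139,"rx":0,"ry":0,"rz":-0.452},{"dx":-0.0206,"dy":0.0609,"dz":0.139,"rx":0,"ry":0,"rz":-0.452},{"dx":-0.0206,"dy":0.0609,"dz":0.139,"rx":0,"ry":0,"rz":-0.452}]' >/dev/null
python3 - <<'E'
from h import *
goto(.466,-.378,.014,190.7)
# wrist view of rib: undistort to world plane z=.05
im=optics.grab_frame("wrist"); c=optics.camera_info("wrist"); R=np.array(c["R"]);t=np.array(c["t"])
hsv=cv2.cvtColor(im,cv2.COLOR_RGB2HSV); cv2.imwrite("pics/w0.png",im[:,:,::-1])
m=(hsv[...,1]>150)&(hsv[...,0]<18)&(hsv[...,2]>80)
n,l,st,ce=cv2.connectedComponentsWithStats(m.astype(np.uint8))
o=-R.T@t
for i in range(1,n):
    if st[i,4]<150: continue
    ys,xs=np.nonzero(l==i); u=np.c_[xs-c["cx"],ys-c["cy"]]/c["fx"]; r=np.linalg.norm(u,axis=1)
    d=np.c_[u/r[:,None]*np.sin(r)[:,None],np.cos(r)]@R
    P=((o+d*((.05-o[2])/d[:,2])[:,None])[:,:2]*1000).astype(np.float32)
    print(st[i],[np.round(v,1) for v in cv2.minAreaRect(P)],P.mean(0))
E
```

```text
t 2.8 p [ 0.4659 -0.3771  0.1184] yaw -169.38 F [-0.79 -0.59  0.62] w 0.55 j6 -2.56
dx,dy,dz [-0.0002 -0.0014  0.1305] r [ 0.0016 -0.0011 -0.0009]
```

View pics/w0.png

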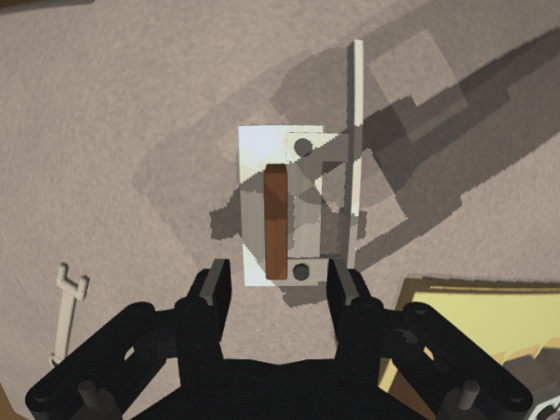

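The wrist view shows the rib at about (276,220), upright and between the fingers, with the blade at x≈356. I'll measure the rib in this picture as a check.

Run:
```python
from h import *
im=cv2.imread("pics/w0.png"); c=optics.camera_info("wrist"); R=np.array(c["R"]);t=np.array(c["t"]);o=-R.T@t
hsv=cv2.cvtColor(im,cv2.COLOR_BGR2HSV)
def w(px,z):
    u=(np.atleast_2d(px)-[c["cx"],c["cy"]])/c["fx"]; r=np.linalg.norm(u,axis=1)
    d=np.c_[u/r[:,None]*np.sin(r)[:,None],np.cos(r)]@R
    return ((o+d*((z-o[2])/d[:,2])[:,None])[:,:2]*1000).astype(np.float32)
m=np.zeros(im.shape[:2],np.uint8); m[150:295,255:300]=(hsv[150:295,255:300,1]>110)&(hsv[150:295,255:300,0]<15)
n,l,st,ce=cv2.connectedComponentsWithStats(m); i=1+st[1:,4].argmax(); ys,xs=np.nonzero(l==i)
P=w(np.c_[xs,ys],.05); print(st[i],[np.round(v,1) for v in cv2.minAreaRect(P)],P.mean(0))
a=np.radians(100.7); ex=np.array([np.cos(a),np.sin(a)]); 
print(P.mean(0)@ex)
for z in(.028,.033):print(w([[351,41],[363,41],[351,150],[361.,150]],z)@ex)
```

```text
[ 264  165   23  114 2454] [array([ 465. , -380.7]), array([83. , 14.7]), np.float64(11.1)] [ 462.9596 -380.8991]
-460.2324795973091
[-406.29358548 -397.35543079 -405.36786504 -397.79016642]
[-407.40808346 -398.66150834 -406.5021974  -399.08693166]
```

```bash
python3 -m inch '[{"dx":0,"dy":-0.002,"dz":0.05,"rx":0,"ry":0,"rz":0},{"dx":0,"dy":-0.002,"dz":0.1,"rx":0,"ry":0,"rz":0},{"dx":0,"dy":-0.002,"dz":0.13,"rx":0,"ry":0,"rz":0},{"dx":0,"dy":-0.002,"dz":0.13,"rx":0,"ry":0,"rz":0}]'
python3 -m inch '[{"dx":0,"dy":0,"dz":0,"rx":0,"ry":0,"rz":0},{"dx":0,"dy":0,"dz":0,"rx":0,"ry":0,"rz":0},{"dx":0,"dy":0,"dz":0,"rx":0,"ry":0,"rz":0},{"dx":0,"dy":0,"dz":0,"rx":0,"ry":0,"rz":0},{"dx":0,"dy":0,"dz":0,"rx":0,"ry":0,"rz":0}]' -1
python3 -m inch '[{"dx":0,"dy":0,"dz":0,"rx":0,"ry":0,"rz":0},{"dx":0,"dy":0,"dz":0,"rx":0,"ry":0,"rz":0},{"dx":0,"dy":0,"dz":0,"rx":0,"ry":0,"rz":0}]'
```

```text
time: 3.25
tool_pos: [0.4639, -0.3772, 0.0116]
tool_rot: [-0.003, -0.089, 0.996, 0.003]
contact_force: [-0.4, -0.1, -1.1]
gripper_width: 0.551
grasp_force: 0.0
time: 3.75
tool_pos: [0.468, -0.3814, 0.0188]
tool_rot: [0.001, -0.09, 0.996, -0.002]
contact_force: [0.2, -1.6, 5.6]
gripper_width: 0.177
grasp_force: 61.3
time: 4.05
tool_pos: [0.468, -0.3814, 0.0188]
tool_rot: [0.001, -0.09, 0.996, -0.002]
contact_force: [0.6, -0.5, 5.7]
gripper_width: 0.176
grasp_force: 61.3
```

```bash
python3 -m inch '[{"dx":0,"dy":0,"dz":-0.03,"rx":0,"ry":0,"rz":0},{"dx":0,"dy":0,"dz":-0.08,"rx":0,"ry":0,"rz":0},{"dx":0,"dy":0,"dz":-0.13,"rx":0,"ry":0,"rz":0},{"dx":0,"dy":0,"dz":-0.18,"rx":0,"ry":0,"rz":0},{"dx":0,"dy":0,"dz":-0.21,"rx":0,"ry":0,"rz":0}]'
python3 -c "
from h import *
goto(.475,-.027,.18,93.15)"
```

```text
time: 4.55
tool_pos: [0.4672, -0.3804, 0.1879]
tool_rot: [0.001, -0.09, 0.996, -0.002]
contact_force: [1.3, -0.5, -2.2]
gripper_width: 0.176
grasp_force: 60.2
t 4.55 p [ 0.4672 -0.3804  0.1879] yaw -169.68 F [ 1.27 -0.46 -2.15] w 0.176 j6 -2.56
dx,dy,dz [-0.0887  0.4329  0.0085] r [-5.0000e-04  3.3000e-03  1.1307e+00]
```

```bash
python3 -m inch '[{"dx":-0.01,"dy":0.05,"dz":0,"rx":0,"ry":0,"rz":0.1},{"dx":-0.02,"dy":0.1,"dz":0,"rx":0,"ry":0,"rz":0.2},{"dx":-0.03,"dy":0.15,"dz":0,"rx":0,"ry":0,"rz":0.3},{"dx":-0.04,"dy":0.2,"dz":0,"rx":0,"ry":0,"rz":0.4},{"dx":-0.05,"dy":0.24,"dz":0,"rx":0,"ry":0,"rz":0.49}]' >/dev/null
python3 -m inch '[{"dx":0,"dy":0,"dz":0,"rx":0,"ry":0,"rz":0.09},{"dx":0,"dy":0,"dz":0,"rx":0,"ry":0,"rz":0.18},{"dx":0,"dy":0,"dz":0,"rx":0,"ry":0,"rz":0.27},{"dx":0,"dy":0,"dz":0,"rx":0,"ry":0,"rz":0.36},{"dx":0,"dy":0,"dz":0,"rx":0,"ry":0,"rz":0.45}]'
python3 -c "
from h import *
goto(.475,-.027,.18,93.15)"
```

```text
time: 5.55
tool_pos: [0.4708, -0.1833, 0.1835]
tool_rot: [-0.001, 0.579, 0.815, -0.0]
contact_force: [0.4, 0.1, -1.7]
gripper_width: 0.18
grasp_force: 60.3
t 5.55 p [ 0.4708 -0.1833  0.1835] yaw 109.23 F [ 0.45  0.06 -1.72] w 0.18 j6 -0.85
dx,dy,dz [0.1827 0.0692 0.0044] r [-0.0007 -0.0005  0.1871]
```

Next, check the held straightedge's yaw, blade offset and the stop before lowering.

```bash
python3 -m inch '[{"dx":0.06,"dy":0.02,"dz":0,"rx":0,"ry":0,"rz":0.06},{"dx":0.12,"dy":0.04,"dz":0,"rx":0,"ry":0,"rz":0.12},{"dx":0.17,"dy":0.06,"dz":0,"rx":0,"ry":0,"rz":0.18},{"dx":0.183,"dy":0.069,"dz":0,"rx":0,"ry":0,"rz":0.187},{"dx":0.183,"dy":0.069,"dz":0,"rx":0,"ry":0,"rz":0.187}]'
python3 - <<'E'
from h import *
goto(.475,-.027,.052,93.15)
im=optics.grab_frame("wrist"); cv2.imwrite("pics/w1.png",im[:,:,::-1])
im=optics.grab_frame("top"); cv2.imwrite("pics/t1.png",im[:,:,::-1])
b=np.hstack([cv2.resize(cv2.imread("pics/w1.png"),(400,300)),cv2.resize(cv2.imread("pics/t1.png")[130:310,180:420],(400,300))])
cv2.imwrite("pics/c1.png",b)
E
```

```text
time: 6.05
tool_pos: [0.474, -0.0254, 0.1836]
tool_rot: [-0.0, 0.684, 0.729, -0.0]
contact_force: [0.5, -1.0, -2.4]
gripper_width: 0.18
grasp_force: 60.3
t 6.05 p [ 0.474  -0.0254  0.1836] yaw 93.67 F [ 0.49 -1.03 -2.36] w 0.18 j6 -0.27
dx,dy,dz [-0.0022  0.0013  0.1645] r [-0.0005 -0.0003  0.0061]
```

View pics/c1.png

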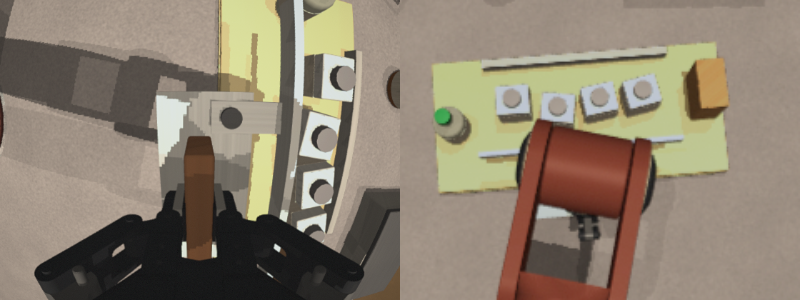

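Left (wrist): the blade is vertical just left of the four cans. Right (top crop): the blade shows from about (480,155) to (682,138), roughly parallel to the bar from (483,65) to (665,51), with both ends clear of the bottle and carton. I'll compare the two line angles numerically.

Run:
```python
from h import *
g=cv2.cvtColor(cv2.imread("pics/t1.png"),cv2.COLOR_BGR2GRAY).astype(float)
bgr=cv2.imread("pics/t1.png").astype(float); bl=bgr[...,0]  # blue: shelf is yellow -> low blue
def line(c0,c1,row,half,z,lab):
    pts=[]
    for c in range(c0,c1):
        r0=int(round(row(c))); w=bl[r0-half:r0+half+1,c]; w=np.clip(w-np.median(w)-15,0,None)
        if w.sum()>20: pts.append((c,(w*np.arange(r0-half,r0+half+1)).sum()/w.sum()))
    return np.array(pts)
def fit(pts,z,lab):
    P=onz("top",pts,z)*1000; k=np.ones(len(P),bool)
    for _ in range(4):
        p=np.polyfit(P[k,1],P[k,0],1); e=P[:,0]-np.polyval(p,P[:,1]); k=abs(e)<max(1.0,2*e[k].std())
    print(lab,k.sum(),len(P),"yaw",np.degrees(np.arctan(-p[0])).round(2),"x at y=-20:",np.polyval(p,-20).round(1),"ymin/max",P[:,1].min().round(1),P[:,1].max().round(1),"sd",e[k].std().round(2))
r=lambda c:223+(c-228)*(213-223)/(349-228)
b=np.r_[line(231,250,r,5,0,0),line(337,347,r,5,0,0)]
for z in(.18,.193): fit(b,z,"blade")
r2=lambda c:168+(c-230)*(161-168)/110
s=line(233,337,lambda c:r2(c),5,0,0); fit(s,.06,"stop top ctr")
# shelf front & back edges via model overlay: compare mask rect
m=np.load("m_top_stop.npy"); e=[];f=[]
for c in range(235,336):
    y=np.nonzero(m[:,c])[0]; e.append((c,y.min()-.5)); f.append((c,y.max()+.5))
fit(np.array(e),.06,"stop mask back top"); fit(np.array(f),.03,"stop mask front foot")
```

```text
blade 29 29 yaw 3.64 x at y=-20: 534.4 ymin/max -151.9 103.0 sd 0.23
blade 29 29 yaw 3.64 x at y=-20: 532.8 ymin/max -150.2 101.4 sd 0.22
stop top ctr 104 104 yaw 3.17 x at y=-20: 684.1 ymin/max -147.2 110.9 sd 0.69
stop mask back top 100 101 yaw 3.44 x at y=-20: 688.6 ymin/max -144.9 105.9 sd 1.23
stop mask front foot 95 101 yaw 2.85 x at y=-20: 678.6 ymin/max -147.4 109.2 sd 1.05
```

```bash
python3 -m inch '[{"dx":0,"dy":0,"dz":0.04,"rx":0,"ry":0,"rz":0.006},{"dx":0,"dy":0,"dz":0.09,"rx":0,"ry":0,"rz":0.006},{"dx":0,"dy":0,"dz":0.14,"rx":0,"ry":0,"rz":0.006},{"dx":0,"dy":0,"dz":0.162,"rx":0,"ry":0,"rz":0.006},{"dx":0,"dy":0,"dz":0.162,"rx":0,"ry":0,"rz":0.006}]'
python3 -m inch '[{"dx":0,"dy":0,"dz":0,"rx":0,"ry":0,"rz":0},{"dx":0,"dy":0,"dz":0,"rx":0,"ry":0,"rz":0},{"dx":0,"dy":0,"dz":0,"rx":0,"ry":0,"rz":0}]'
python3 - <<'E'
from h import *
goto(.56,-.0222,.054,93.15)
im=optics.grab_frame("scene"); cv2.imwrite("pics/s2.png",cv2.resize(im[150:300,130:400,::-1],None,fx=2.9,fy=2.9,interpolation=cv2.INTER_CUBIC))
E
```

```text
time: 6.65
tool_pos: [0.4723, -0.0281, 0.0517]
tool_rot: [-0.002, 0.689, 0.724, -0.002]
contact_force: [-0.8, -0.4, -2.3]
gripper_width: 0.177
grasp_force: 60.6
time: 6.95
tool_pos: [0.4756, -0.0278, 0.0561]
tool_rot: [0.001, 0.689, 0.725, 0.001]
contact_force: [0.4, -0.3, -1.6]
gripper_width: 0.175
grasp_force: 60.6
t 6.95 p [ 0.4756 -0.0278  0.0561] yaw 92.93 F [ 0.39 -0.29 -1.62] w 0.175 j6 -0.27
dx,dy,dz [0.0016 0.1057 0.0029] r [ 0.0018  0.0005 -0.0026]
```

View pics/s2.png

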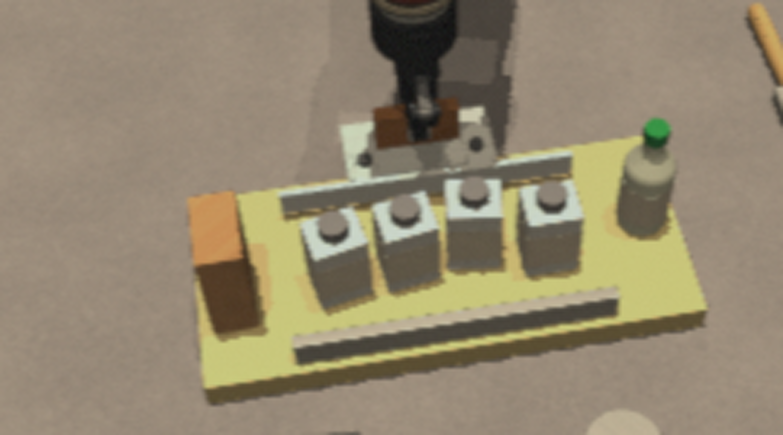

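```bash
python3 -m inch '[{"dx":0.001,"dy":0.006,"dz":0,"rx":0,"ry":0,"rz":-0.002},{"dx":0.001,"dy":0.012,"dz":0,"rx":0,"ry":0,"rz":-0.002},{"dx":0.001,"dy":0.018,"dz":0,"rx":0,"ry":0,"rz":-0.002},{"dx":0.001,"dy":0.024,"dz":0,"rx":0,"ry":0,"rz":-0.002},{"dx":0.001,"dy":0.03,"dz":0,"rx":0,"ry":0,"rz":-0.002}]'
python3 -m inch '[{"dx":0,"dy":0.005,"dz":0,"rx":0,"ry":0,"rz":0},{"dx":0,"dy":0.01,"dz":0,"rx":0,"ry":0,"rz":0},{"dx":0,"dy":0.015,"dz":0,"rx":0,"ry":0,"rz":0},{"dx":0,"dy":0.02,"dz":0,"rx":0,"ry":0,"rz":0},{"dx":0,"dy":0.025,"dz":0,"rx":0,"ry":0,"rz":0}]'
python3 -m inch '[{"dx":0,"dy":0.005,"dz":0,"rx":0,"ry":0,"rz":0},{"dx":0,"dy":0.01,"dz":0,"rx":0,"ry":0,"rz":0},{"dx":0,"dy":0.015,"dz":0,"rx":0,"ry":0,"rz":0},{"dx":0,"dy":0.02,"dz":0,"rx":0,"ry":0,"rz":0},{"dx":0,"dy":0.025,"dz":0,"rx":0,"ry":0,"rz":0}]'
python3 - <<'E'
from h import *
goto(.57,-.0217,.056,93.15)
E
```

```text
time: 7.5
tool_pos: [0.4989, -0.0252, 0.0545]
tool_rot: [-0.0, 0.688, 0.726, -0.0]
contact_force: [1.1, 0.4, -1.2]
gripper_width: 0.181
grasp_force: 60.6
time: 8.0
tool_pos: [0.5184, -0.0243, 0.0543]
tool_rot: [-0.0, 0.688, 0.726, -0.0]
contact_force: [-1.4, 0.4, -2.6]
gripper_width: 0.176
grasp_force: 60.6
time: 8.5
tool_pos: [0.5378, -0.0229, 0.0542]
tool_rot: [-0.001, 0.687, 0.726, -0.001]
contact_force: [-5.6, -0.2, 0.4]
gripper_width: 0.18
grasp_force: 60.9
t 8.5 p [ 0.5378 -0.0229  0.0542] yaw 93.14 F [-5.57 -0.22  0.42] w 0.18 j6 -0.24
dx,dy,dz [-0.0007  0.0402 -0.0023] r [-0.0015 -0.0002 -0.0001]
```

```bash
python3 -m inch '[{"dx":0,"dy":0.005,"dz":-0.001,"rx":0,"ry":0,"rz":0},{"dx":0,"dy":0.01,"dz":-0.001,"rx":0,"ry":0,"rz":0},{"dx":0,"dy":0.015,"dz":-0.001,"rx":0,"ry":0,"rz":0},{"dx":0,"dy":0.02,"dz":-0.001,"rx":0,"ry":0,"rz":0},{"dx":0,"dy":0.022,"dz":-0.001,"rx":0,"ry":0,"rz":0}]'
python3 -m inch '[{"dx":0,"dy":0.0012,"dz":0,"rx":0,"ry":0,"rz":0},{"dx":0,"dy":0.0025,"dz":0,"rx":0,"ry":0,"rz":0},{"dx":0,"dy":0.0037,"dz":0,"rx":0,"ry":0,"rz":0},{"dx":0,"dy":0.005,"dz":0,"rx":0,"ry":0,"rz":0}]'
python3 - <<'E'
from h import *
goto(.572,-.0215,.056,93.15)
im=optics.grab_frame("top"); optics.grab_frame("scene"); cv2.imwrite("pics/t3.png",cv2.resize(im[130:260,190:400,::-1],None,fx=3.5,fy=3.5,interpolation=cv2.INTER_CUBIC))
E
```

```text
time: 9.0
tool_pos: [0.5563, -0.0221, 0.0551]
tool_rot: [-0.0, 0.688, 0.726, -0.0]
contact_force: [-3.2, -0.4, -3.8]
gripper_width: 0.174
grasp_force: 60.3
time: 9.4
tool_pos: [0.5599, -0.0219, 0.0552]
tool_rot: [-0.0, 0.688, 0.726, -0.0]
contact_force: [-2.3, 0.0, -3.9]
gripper_width: 0.176
grasp_force: 60.3
t 9.4 p [ 0.5599 -0.0219  0.0552] yaw 93.12 F [-2.3   0.01 -3.86] w 0.176 j6 -0.23
dx,dy,dz [-0.0003  0.0151 -0.0009] r [-0.0001 -0.     -0.0004]
```

View pics/t3.png

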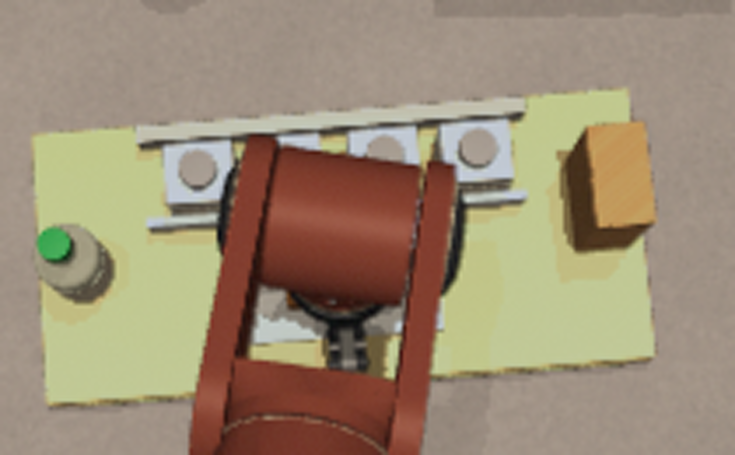

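The top crop shows all four cans lined up by the blade, a few millimetres short of the bar, with the bottle and carton clear. I'll creep on in small steps.

```bash
python3 -m inch '[{"dx":0,"dy":0.0012,"dz":0,"rx":0,"ry":0,"rz":0},{"dx":0,"dy":0.0025,"dz":0,"rx":0,"ry":0,"rz":0},{"dx":0,"dy":0.0037,"dz":0,"rx":0,"ry":0,"rz":0},{"dx":0,"dy":0.005,"dz":0,"rx":0,"ry":0,"rz":0}]'
python3 -m inch '[{"dx":0,"dy":0.001,"dz":0,"rx":0,"ry":0,"rz":0},{"dx":0,"dy":0.002,"dz":0,"rx":0,"ry":0,"rz":0},{"dx":0,"dy":0.0025,"dz":0,"rx":0,"ry":0,"rz":0}]'
python3 -c "
from h import *
goto(.572,-.0215,.056,93.15)"
```

```text
time: 9.9
tool_pos: [0.564, -0.0217, 0.0554]
tool_rot: [0.0, 0.688, 0.726, -0.0]
contact_force: [-4.5, 0.3, -4.2]
gripper_width: 0.177
grasp_force: 60.4
time: 10.2
tool_pos: [0.5661, -0.0216, 0.0554]
tool_rot: [0.0, 0.688, 0.726, 0.0]
contact_force: [-3.8, 0.1, -2.2]
gripper_width: 0.179
grasp_force: 60.5
t 10.2 p [ 0.5661 -0.0216  0.0554] yaw 93.12 F [-3.81  0.12 -2.18] w 0.179 j6 -0.22
dx,dy,dz [-0.0003  0.0074 -0.0008] r [ 0.0001  0.     -0.0003]
```

```bash
python3 -m inch '[{"dx":0,"dy":0.0005,"dz":0,"rx":0,"ry":0,"rz":0},{"dx":0,"dy":0.001,"dz":0,"rx":0,"ry":0,"rz":0}]' |grep -E "pos|contact"
python3 -m inch '[{"dx":0,"dy":0.0005,"dz":0,"rx":0,"ry":0,"rz":0},{"dx":0,"dy":0.001,"dz":0,"rx":0,"ry":0,"rz":0}]' |grep -E "pos|contact"
```

```text
tool_pos: [0.5668, -0.0215, 0.0554]
contact_force: [-4.3, -0.3, -3.1]
tool_pos: [0.5676, -0.0215, 0.0554]
contact_force: [-4.9, -0.4, -2.3]
```

```bash
python3 -m inch '[{"dx":0,"dy":0.0005,"dz":0,"rx":0,"ry":0,"rz":0},{"dx":0,"dy":0.001,"dz":0,"rx":0,"ry":0,"rz":0}]' |grep -E "pos|contact"
```

```text
tool_pos: [0.5684, -0.0214, 0.0554]
contact_force: [-5.6, 0.2, -2.8]
```

```bash
python3 -m inch '[{"dx":0,"dy":0.0005,"dz":0,"rx":0,"ry":0,"rz":0},{"dx":0,"dy":0.0005,"dz":0,"rx":0,"ry":0,"rz":0}]' |grep -E "pos|contact"
python3 -c "
from h import *
goto(.572,-.0215,.056,93.15)"
```

```text
tool_pos: [0.5689, -0.0214, 0.0553]
contact_force: [-4.4, -0.2, -2.2]
t 11.0 p [ 0.5689 -0.0214  0.0553] yaw 93.12 F [-4.41 -0.2  -2.17] w 0.178 j6 -0.22
dx,dy,dz [-0.0003  0.0039 -0.0008] r [ 0.0002  0.     -0.0003]
```

```bash
python3 -m inch '[{"dx":0,"dy":0.0005,"dz":0,"rx":0,"ry":0,"rz":0},{"dx":0,"dy":0.0005,"dz":0,"rx":0,"ry":0,"rz":0}]' |grep -E "pos|contact"
python3 - <<'E'
from h import *
im=optics.grab_frame("scene")[:,:,::-1]
i2=optics.grab_frame("top")[:,:,::-1]
i2=optics.grab_frame("wrist")[:,:,::-1]
cv2.imwrite("pics/s4.png",np.vstack([cv2.resize(im[195:285,190:370],(600,300),interpolation=cv2.INTER_CUBIC),cv2.resize(i2[:,260:],(600,300))]) if 0 else cv2.resize(im[195:285,190:370],(800,400),interpolation=cv2.INTER_CUBIC))
E
```

```text
tool_pos: [0.5692, -0.0214, 0.0553]
contact_force: [-3.8, 0.6, -1.0]
```

View pics/s4.png

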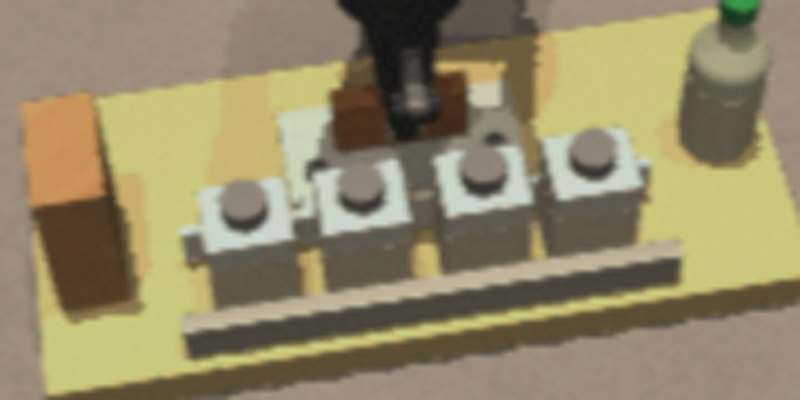

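The scene crop shows four square cans right behind the bar, a small gap perhaps remaining. The forces are still just sliding friction, so I'll keep creeping.

```bash
python3 -m inch '[{"dx":0,"dy":0.0005,"dz":0,"rx":0,"ry":0,"rz":0},{"dx":0,"dy":0.001,"dz":0,"rx":0,"ry":0,"rz":0}]' |grep -E "pos|contact"
```

```text
tool_pos: [0.5699, -0.0214, 0.0553]
contact_force: [-4.4, -0.6, -1.1]
```

```bash
python3 -m inch '[{"dx":0,"dy":0.0005,"dz":0,"rx":0,"ry":0,"rz":0},{"dx":0,"dy":0.001,"dz":0,"rx":0,"ry":0,"rz":0}]' |grep -E "pos|contact"
```

```text
tool_pos: [0.5708, -0.0213, 0.0553]
contact_force: [-4.6, 0.2, -1.5]
```

```bash
python3 -m inch '[{"dx":0,"dy":0.0005,"dz":0,"rx":0,"ry":0,"rz":0},{"dx":0,"dy":0.0005,"dz":0,"rx":0,"ry":0,"rz":0}]' |grep -E "pos|contact"
```

```text
tool_pos: [0.5713, -0.0213, 0.0553]
contact_force: [-3.4, -0.6, -1.3]
```

```bash
python3 -m inch '[{"dx":0,"dy":0.0005,"dz":0,"rx":0,"ry":0,"rz":0},{"dx":0,"dy":0.0007,"dz":0,"rx":0,"ry":0,"rz":0}]' |grep -E "pos|contact"
```

```text
tool_pos: [0.5717, -0.0212, 0.0553]
contact_force: [-5.2, -0.3, -1.2]
```

```bash
python3 -m inch '[{"dx":0,"dy":0.0005,"dz":0,"rx":0,"ry":0,"rz":0},{"dx":0,"dy":0.0005,"dz":0,"rx":0,"ry":0,"rz":0}]' |grep -E "pos|contact"
```

```text
tool_pos: [0.5722, -0.0212, 0.0553]
contact_force: [-4.3, -0.3, -2.3]
```

```bash
python3 -m inch '[{"dx":0,"dy":0.0005,"dz":0,"rx":0,"ry":0,"rz":0},{"dx":0,"dy":0.0005,"dz":0,"rx":0,"ry":0,"rz":0}]' |grep -E "pos|contact"
```

```text
tool_pos: [0.5726, -0.0212, 0.0553]
contact_force: [-4.1, -0.4, -1.1]
```

```bash
cat > ok.py <<'E'
from plant import state
import sys
f=-state()["contact_force"][0]; sys.exit(0 if f<7 else 1)
E
python3 ok.py && python3 -m inch '[{"dx":0,"dy":0.0005,"dz":0,"rx":0,"ry":0,"rz":0},{"dx":0,"dy":0.0005,"dz":0,"rx":0,"ry":0,"rz":0}]' |grep -E "pos|contact"
python3 ok.py && python3 -m inch '[{"dx":0,"dy":0.0005,"dz":0,"rx":0,"ry":0,"rz":0},{"dx":0,"dy":0.0005,"dz":0,"rx":0,"ry":0,"rz":0}]' |grep -E "pos|contact"
python3 ok.py && python3 -m inch '[{"dx":0,"dy":0.0005,"dz":0,"rx":0,"ry":0,"rz":0},{"dx":0,"dy":0.0005,"dz":0,"rx":0,"ry":0,"rz":0}]' |grep -E "pos|contact"
python3 ok.py && python3 -m inch '[{"dx":0,"dy":0.0005,"dz":0,"rx":0,"ry":0,"rz":0},{"dx":0,"dy":0.0005,"dz":0,"rx":0,"ry":0,"rz":0}]' |grep -E "pos|contact"
python3 ok.py && python3 -m inch '[{"dx":0,"dy":0.0005,"dz":0,"rx":0,"ry":0,"rz":0},{"dx":0,"dy":0.0005,"dz":0,"rx":0,"ry":0,"rz":0}]' |grep -E "pos|contact"
python3 ok.py && python3 -m inch '[{"dx":0,"dy":0.0005,"dz":0,"rx":0,"ry":0,"rz":0},{"dx":0,"dy":0.0005,"dz":0,"rx":0,"ry":0,"rz":0}]' |grep -E "pos|contact"
```

```text
tool_pos: [0.573, -0.0212, 0.0553]
contact_force: [-4.3, -0.4, -2.7]
tool_pos: [0.5734, -0.0212, 0.0553]
contact_force: [-4.2, 0.3, -1.1]
tool_pos: [0.5738, -0.0211, 0.0553]
contact_force: [-3.9, 0.0, -1.4]
tool_pos: [0.5742, -0.0211, 0.0553]
contact_force: [-3.3, 0.1, -1.0]
tool_pos: [0.5743, -0.0212, 0.0553]
contact_force: [-5.7, -0.7, 0.3]
tool_pos: [0.5744, -0.0212, 0.0553]
contact_force: [-7.3, -1.0, 0.3]
```

```bash
python3 -m inch '[{"dx":0,"dy":0.0005,"dz":0,"rx":0,"ry":0,"rz":0},{"dx":0,"dy":0.0005,"dz":0,"rx":0,"ry":0,"rz":0}]' |grep -E "pos|contact"
python3 -c "
from h import *
print(state()['ft_torque']);goto(.572,-.0215,.056,93.15)"
```

```text
tool_pos: [0.5744, -0.0212, 0.0554]
contact_force: [-9.2, -1.4, 1.1]
[-0.09491134  1.40687511  0.07129431]
t 13.95 p [ 0.5744 -0.0212  0.0554] yaw 93.15 F [-9.23 -1.36  1.07] w 0.177 j6 -0.22
dx,dy,dz [-0.0002 -0.003  -0.0008] r [-0.0018  0.0002 -0.    ]
```

```bash
python3 -m inch '[{"dx":0,"dy":0.0004,"dz":0,"rx":0,"ry":0,"rz":0},{"dx":0,"dy":0.0004,"dz":0,"rx":0,"ry":0,"rz":0},{"dx":0,"dy":0.0004,"dz":0,"rx":0,"ry":0,"rz":0},{"dx":0,"dy":0.0004,"dz":0,"rx":0,"ry":0,"rz":0},{"dx":0,"dy":0.0004,"dz":0,"rx":0,"ry":0,"rz":0}]' |grep -E "pos|contact"
python3 -c "
from h import *
print(state()['ft_torque'])"
python3 -m inch '[{"dx":0,"dy":-0.001,"dz":0,"rx":0,"ry":0,"rz":0},{"dx":0,"dy":-0.003,"dz":0,"rx":0,"ry":0,"rz":0},{"dx":0,"dy":-0.008,"dz":0,"rx":0,"ry":0,"rz":0},{"dx":0,"dy":-0.018,"dz":0,"rx":0,"ry":0,"rz":0},{"dx":0,"dy":-0.028,"dz":0,"rx":0,"ry":0,"rz":0}]'
python3 - <<'E'
from h import *
goto(.48,-.027,.05,93.15)
im=optics.grab_frame("scene")[:,:,::-1]; i2=optics.grab_frame("top")[:,:,::-1]
cv2.imwrite("pics/s5.png",np.vstack([cv2.resize(im[195:285,190:370],(600,300),interpolation=cv2.INTER_CUBIC),cv2.resize(i2[140:240,190:390],(600,300),interpolation=cv2.INTER_CUBIC)]))
E
```

```text
tool_pos: [0.5744, -0.0212, 0.0554]
contact_force: [-9.1, -1.5, 2.0]
[-0.11350122  1.58782196  0.08683963]
time: 14.95
tool_pos: [0.5532, -0.0223, 0.0556]
tool_rot: [0.0, 0.688, 0.726, 0.0]
contact_force: [-1.5, 0.1, -3.0]
gripper_width: 0.176
grasp_force: 60.4
t 14.95 p [ 0.5532 -0.0223  0.0556] yaw 93.12 F [-1.46  0.07 -3.02] w 0.176 j6 -0.23
dx,dy,dz [-0.0009 -0.0917  0.0069] r [ 0.0009  0.0001 -0.0004]
```

View pics/s5.png

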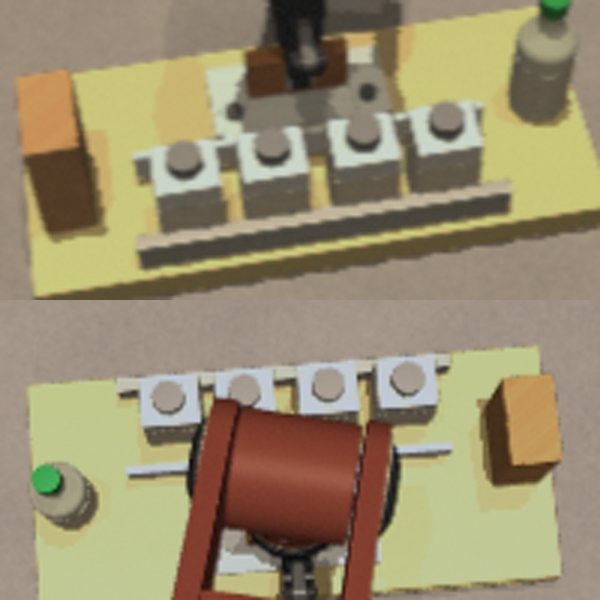

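The row now sits flush and parallel to the bar in both views, and the bottle and carton haven't moved. I'll set the straightedge down on the table in front of the shelf.

```bash
python3 -m inch '[{"dx":0,"dy":-0.03,"dz":-0.01,"rx":0,"ry":0,"rz":0},{"dx":0,"dy":-0.07,"dz":-0.02,"rx":0,"ry":0,"rz":0},{"dx":0,"dy":-0.12,"dz":-0.02,"rx":0,"ry":0,"rz":0},{"dx":0,"dy":-0.17,"dz":-0.02,"rx":0,"ry":0,"rz":0},{"dx":0,"dy":-0.198,"dz":-0.02,"rx":0,"ry":0,"rz":0}]'
python3 -m inch '[{"dx":0,"dy":0,"dz":0.01,"rx":0,"ry":0,"rz":0},{"dx":0,"dy":0,"dz":0.03,"rx":0,"ry":0,"rz":0},{"dx":0,"dy":0,"dz":0.045,"rx":0,"ry":0,"rz":0},{"dx":0,"dy":0,"dz":0.055,"rx":0,"ry":0,"rz":0},{"dx":0,"dy":0,"dz":0.055,"rx":0,"ry":0,"rz":0}]'
python3 -c "
from h import *
goto(.395,-.03,.0188,93.15)"
```

```text
time: 15.55
tool_pos: [0.3925, -0.0306, 0.0704]
tool_rot: [-0.0, 0.688, 0.726, -0.0]
contact_force: [-0.6, 0.3, -2.3]
gripper_width: 0.177
grasp_force: 60.5
time: 16.05
tool_pos: [0.3942, -0.0306, 0.0258]
tool_rot: [-0.001, 0.688, 0.726, -0.001]
contact_force: [-0.3, 0.1, -2.3]
gripper_width: 0.178
grasp_force: 60.5
t 16.05 p [ 0.3942 -0.0306  0.0258] yaw 93.13 F [-0.29  0.05 -2.34] w 0.178 j6 -0.32
dx,dy,dz [0.0006 0.0011 0.0087] r [-0.0021 -0.0007 -0.0003]
```

```bash
python3 -m inch '[{"dx":0,"dy":0,"dz":0.002,"rx":0,"ry":0,"rz":0},{"dx":0,"dy":0,"dz":0.004,"rx":0,"ry":0,"rz":0},{"dx":0,"dy":0,"dz":0.006,"rx":0,"ry":0,"rz":0},{"dx":0,"dy":0,"dz":0.0075,"rx":0,"ry":0,"rz":0},{"dx":0,"dy":0,"dz":0.0075,"rx":0,"ry":0,"rz":0}]' | grep -E "pos|contact"
```

```text
tool_pos: [0.3951, -0.0309, 0.0213]
contact_force: [0.6, 0.9, -2.5]
```

```bash
python3 -m inch '[{"dx":0,"dy":0,"dz":0.0005,"rx":0,"ry":0,"rz":0},{"dx":0,"dy":0,"dz":0.001,"rx":0,"ry":0,"rz":0},{"dx":0,"dy":0,"dz":0.001,"rx":0,"ry":0,"rz":0}]' | grep -E "pos|contact"
```

```text
tool_pos: [0.3951, -0.0309, 0.0205]
contact_force: [-0.3, -1.1, -2.5]
```

```bash
python3 -m inch '[{"dx":0,"dy":0,"dz":0.001,"rx":0,"ry":0,"rz":0},{"dx":0,"dy":0,"dz":0.0015,"rx":0,"ry":0,"rz":0},{"dx":0,"dy":0,"dz":0.0015,"rx":0,"ry":0,"rz":0}]' | grep -E "pos|contact"
```

```text
tool_pos: [0.395, -0.0309, 0.0192]
contact_force: [0.7, -0.7, -2.5]
```

```bash
python3 -m inch '[{"dx":0,"dy":0,"dz":0.0005,"rx":0,"ry":0,"rz":0},{"dx":0,"dy":0,"dz":0.001,"rx":0,"ry":0,"rz":0},{"dx":0,"dy":0,"dz":0.001,"rx":0,"ry":0,"rz":0}]' | grep -E "pos|contact"
```

```text
tool_pos: [0.3952, -0.0309, 0.0188]
contact_force: [-1.7, 0.3, 0.8]
```

Table contact is made at the same height as the grasp. Release and retreat.

```bash
python3 -m inch '[{"dx":0,"dy":0,"dz":0,"rx":0,"ry":0,"rz":0},{"dx":0,"dy":0,"dz":0,"rx":0,"ry":0,"rz":0},{"dx":0,"dy":0,"dz":0,"rx":0,"ry":0,"rz":0},{"dx":0,"dy":0,"dz":0,"rx":0,"ry":0,"rz":0},{"dx":0,"dy":0,"dz":0,"rx":0,"ry":0,"rz":0}]' 0.0
python3 -m inch '[{"dx":0,"dy":0,"dz":-0.03,"rx":0,"ry":0,"rz":0},{"dx":0,"dy":0,"dz":-0.08,"rx":0,"ry":0,"rz":0},{"dx":0,"dy":0,"dz":-0.13,"rx":0,"ry":0,"rz":0},{"dx":0,"dy":0,"dz":-0.18,"rx":0,"ry":0,"rz":0},{"dx":0,"dy":0,"dz":-0.23,"rx":0,"ry":0,"rz":0}]' >/dev/null
python3 -m inch '[{"dx":-0.05,"dy":0,"dz":0,"rx":0,"ry":0,"rz":0},{"dx":-0.1,"dy":0,"dz":0,"rx":0,"ry":0,"rz":0},{"dx":-0.16,"dy":0,"dz":0,"rx":0,"ry":0,"rz":0},{"dx":-0.22,"dy":0,"dz":0,"rx":0,"ry":0,"rz":0},{"dx":-0.28,"dy":0,"dz":0,"rx":0,"ry":0,"rz":0}]' >/dev/null
python3 -m inch '[{"dx":-0.06,"dy":0,"dz":0,"rx":0,"ry":0,"rz":0},{"dx":-0.12,"dy":0,"dz":0,"rx":0,"ry":0,"rz":0},{"dx":-0.17,"dy":0,"dz":0,"rx":0,"ry":0,"rz":0},{"dx":-0.17,"dy":0,"dz":0,"rx":0,"ry":0,"rz":0}]'
python3 - <<'E'
from h import *
i2=optics.grab_frame("top")[:,:,::-1]
cv2.imwrite("pics/t6.png",cv2.resize(i2[135:335,120:400],(784,560),interpolation=cv2.INTER_CUBIC))
E
```

```text
time: 17.95
tool_pos: [0.3952, -0.0309, 0.0186]
tool_rot: [0.0, 0.688, 0.726, 0.0]
contact_force: [-0.7, 0.2, 0.7]
gripper_width: 0.499
grasp_force: 0.0
time: 19.35
tool_pos: [0.4141, -0.3944, 0.2019]
tool_rot: [-0.0, 0.689, 0.725, -0.0]
contact_force: [-0.6, 0.9, -1.0]
gripper_width: 0.499
grasp_force: 0.0
```

View pics/t6.png

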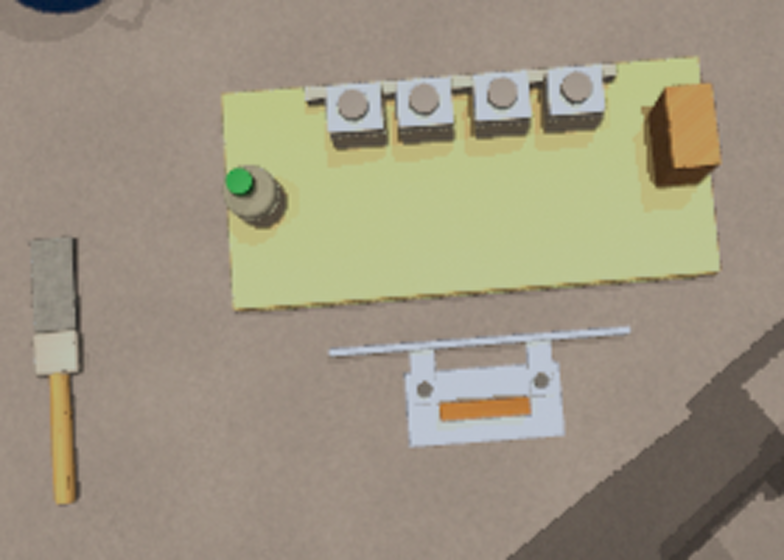

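The top crop shows all four cans flush on the bar, with caps in a line from (353,104) to (576,87). The straightedge lies flat in front of the shelf at (485,390), and the bottle, carton and brush are where they were.

```bash
python3 -c "
from plant import ticket
print(ticket.job_done())"
```

```text
the job is handed in; nothing more can be done
None
```

The job is handed in at about 19.4 s: the four cans stand in a straight row, flush against the stop bar after one light press (readings peaked at about 9 N), the straightedge lies flat on the table in front of the shelf, and the bottle, carton and brush were left where they were.

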